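# Put the CT calibration rods away and close their case

## Task

Put the calibration rods away in their white storage case: stand every rod that is out on the desk in a well of its own, fully home. Then fit the blue cover: turn the red stud so that it lines up with the cover's slot, hook the cover's plain edge (the one away from the slot) under the case's blue lip, rotate the cover down over the stud until it lies flat on the case, and lock it by turning the stud a full quarter turn. Leave the mouse, the spray bottle and the tub of wipes where they are.

Things in the scene. Friction and masses are not known exactly. Their poses are not given: they have to be found in the camera images.
- case: white case fixed on the desk, 173 x 230 mm; origin on the desk under its middle, z up; lip at its -x end, stud at +x. Side walls, stud ledge (x 44 to 88 mm) and rail under the lip (x -81 to -64) are all 82 mm high and carry the cover. Between them (x -64 to 44, y -109 to 109) a grey block 46 mm high with five round wells in a row along y, open above
- well0 (a point): centre of a well's mouth, 46 mm above the desk; case frame x = -10, y = -90 mm. Wells are 32 mm in diameter, 40 mm deep (floor 6 mm above the desk), 45 mm apart, all empty at the start; any rod may go in any well. A rod that is home stands 30 mm out of its well, 6 mm below the cover
- well1 (a point): mouth of the next well, y = -45 mm in the case frame
- well2 (a point): mouth of the next well, y = 0 mm in the case frame
- well3 (a point): mouth of the next well, y = +45 mm in the case frame
- well4 (a point): mouth of the next well, y = +90 mm in the case frame
- lip (a point): middle of the lower inner edge of the blue retaining lip, 95 mm above the desk, x = -66 mm in the case frame. The lip is 6 mm thick (top 101 mm), as wide as the case, and overhangs the rail 15 mm from the back wall (inner face x = -81); gap between rail (82 mm) and lip (95 mm): 13 mm
- stud (a joint): quarter-turn stud with a red wing, rad: 0 = wing along the case's x, lined up with the cover's slot; grows clockwise seen from above; 1.571 = wing along the case's y, locked across the slot; stops at both ends, friction 0.05 N m, stays where it is left. It starts turned away from 0
- stud_grip (a point): middle of the stud's red wing, on its upright axis, 99 mm above the desk; case frame x = 62, y = 0 mm. Wing 26 mm long, 8 mm thick, 20 mm high (89 to 109 mm above the desk), on a neck 8 mm in diameter, 7 mm high; with the cover on, the wing stands 2 to 22 mm above the cover's top
- cover: blue cover plate, loose, 166 (x) x 226 (y) x 5 mm, about 0.25 kg, flat on the desk at the start, handle up; origin at the middle of its underside, z up. Plain edge at x = -83 mm, slot near the +x edge. Closed, its axes lie along the case's, its origin near x = 5, y = 0, z = 82 mm in the case frame, with 3 mm of play
- cover_handle (a point): middle of the bar of the cover's black bow handle, 30 mm above the cover's underside, over its middle. The bar runs along the cover's y, 90 mm long, 10 mm thick (x), 14 mm high (23 to 37 mm above the underside), open below between two end posts 70 mm apart
- cover_hook (a point): middle of the cover's plain edge that goes under the lip: x = -83 mm from the cover's origin, half-way up its 5 mm thickness
- cover_slot (a point): middle of the cover's slot: x = +57 mm from the cover's origin, half-way up the plate. Slot 34 mm along the cover's x, 14 mm along y, framed in steel
- rod0_mid (a point): yellow calibration rod, 28 mm in diameter, 70 mm long, 65 g (may vary), standing on end on the desk; this point is its centre, 35 mm up. None if that rod is not out today
- rod1_mid (a point): the same, pink rod
- rod2_mid (a point): the same, green rod
- rod3_mid (a point): the same, orange rod
- rod4_mid (a point): the same, purple rod
- mouse: black computer mouse, loose, 105 x 60 x 35 mm, leave alone
- spray: spray bottle, loose, 72 mm in diameter, 205 mm high, leave alone
- wipes: tub of wipes, loose, 84 mm in diameter, 150 mm high, leave alone

How it is judged:
By the outcome, as a careful person would: the job done as asked, in the order asked, and still so for the second after the job is handed in, with the robot touching nothing.
Of rod0, rod1, rod2, rod3, rod4 only 3 to 5 are there at a start; the rules pass over those that are not, and their reading is None.
At some moment in a run one of cover may be knocked a few centimetres aside while the robot is not near it.
It also fails if it takes over 210 s, if anything falls off the work surface, if the arm or the gripper's body presses on something with over 40 N, if the wrist force passes 120 N, or if a joint passes its speed limit or range.

## Robot

A 7-joint arm with a two-finger parallel gripper is mounted at the origin on the work surface. World frame = base frame: x ahead of the robot, y to its left, z up, the work surface at z = 0. Lengths are in m, angles in rad, forces in N, time in s.
With the tool pointing down it reaches from about 0.35 to 0.9 m from the base axis. Payload 19.9 kg.
Tool frame: the origin (TCP) lies between the finger pads; the fingertips stand 19 mm ahead of it and the grasp point (between the pads) is the TCP; z points along the fingers, y is the direction in which the jaws open and shut (so a half turn about z gives the same grasp; the last joint's range is limited). The gripper opens to 94 mm and grips with 3 to 60 N. Pads are 16 mm wide; open, the fingers measure 119 mm over their backs; the gripper's body (75 mm by 177 mm) begins 78 mm behind the grasp point.
Start: joints at [1.111, 0.417, -0.01, 1.614, 0.005, 1.111, -0.053], TCP at [0.254, -0.571, 0.187] pointing down, gripper open.
Joint ranges: [-2.81, 2.81], [-0.39, 2.02], [-1.27, 1.25], [0.06, 2.57], [-1.19, 4.33], [0.19, 2], [-2.82, 2.82]. Speed limits (rad/s): [1.89, 1.89, 2.39, 2.39, 3.01, 3.01, 3.01].

## Interface

Orientations are given as a 3x3 rotation matrix whose columns are the frame's x, y, z axes.
In Python, from rig import robot gives the robot as it stands. Calls block until the motion is done:
- robot.move_ptp(position, orientation): joint-space move of the TCP to a pose.
- robot.move_linear(position, velocity=0.15, frame=None, threshold=None): straight line of the TCP; frame=None keeps the orientation; velocity is the mean speed in m/s. With threshold (N) it stops when the force on the tool has changed by that much, and returns True; else False.
- robot.goto_joints(angles): joint-space move.
- robot.gripper_to(opening): finger opening in m; the grip force is fixed at half the most; returns when the fingers have stopped.
- robot.pause(seconds).
- robot.ik(position, orientation): joint angles nearest the present ones, or None.
- robot.get_state(): the state.
- robot.grab_frame(name): name is "scene" or "top" or "wrist"; returns the picture (400x640x3 uint8, red, green, blue); there is no depth.
- robot.camera_info(name): a dict with "fx", "fy", "cx", "cy" (pixels), "rvec" (rotation vector, rad) and "tvec" (3), from world to camera coordinates, as OpenCV has them. Camera axes: x right, y down, z forward; pixel columns grow to the right and rows downward; lengths in m; the calibration is good to about 2 mm. A picture is of the moment at which its call begins: read the wrist's pose just before it. camera_info takes no time and is no camera call; for the wrist camera it gives the pose at the moment of the call.
A pose or a line that the arm cannot do raises robot.PlanningError and nothing moves.
- robot.sign_off(): hands the job in, once; it reports no verdict.
The state is a dict: "time": time; "qpos": joint angles; "joint_vel": joint speeds; "effort": joint torques, N m; "ee_pos": TCP position; "tool_rot": TCP orientation; "force": force on the tool from outside, world axes, zero at the start; "moment": the same for the moment, N m; "opening": finger opening in m.
Only numpy, scipy, OpenCV 4.12 (cv2) and the standard library are available. Lean on these libraries where they do the work, as an engineer would, in place of code of your own. Each camera call takes 0.05 s, during which the arm holds its last target. There are 200 camera calls.

## Working session

There is one attempt and no reset: what is moved stays moved. The work goes in short steps, each a Python script; the robot and the scene stay as the last script left them, time stands still between calls to the robot, and variables do not carry over. Pictures are saved under pics/ and viewed, about 12 in all and at most 16, crops included, and the job is handed in when it is done.

```bash
mkdir -p pics; ls; python3 - <<'E'
from rig import robot
import cv2
s=robot.get_state(); print(s['time'],s['ee_pos'],s['tool_rot'],s['opening'])
for n in ('scene','top'):
    cv2.imwrite(f'pics/{n}0.png',robot.grab_frame(n)[:,:,::-1]); print(n,robot.camera_info(n))
print(robot.camera_info('wrist'))
E
```

```text
pics
0.0 [ 0.25338924 -0.57086889  0.18643703] [[ 9.13984893e-01  4.05747760e-01 -6.07945130e-04]
 [ 4.05748199e-01 -9.13984263e-01  1.07975296e-03]
 [-1.17544935e-04 -1.23355054e-03 -9.99999232e-01]] 0.09389196797145115
scene {'fx': 425.73945277253574, 'fy': 425.73945277253574, 'cx': 318.4376795254989, 'cy': 200.81036474640854, 'rvec': array([ 1.68905593,  1.7537806 , -0.76692925]), 'tvec': array([ 0.01340214, -0.30584883,  1.48602111])}
top {'fx': 393.9827805493524, 'fy': 393.9827805493524, 'cx': 322.9926089744586, 'cy': 202.97517831214122, 'rvec': array([ 2.11881364, -2.12199803,  0.18289597]), 'tvec': array([0.00149297, 0.54705243, 1.08969419])}
{'fx': 340.2368386777, 'fy': 340.2368386777, 'cx': 316.28336634631654, 'cy': 197.54095137138043, 'rvec': array([-2.47004739,  1.60401433,  0.18547041]), 'tvec': array([-0.62373535, -0.02448189,  0.38957662])}
```

View pics/top0.png

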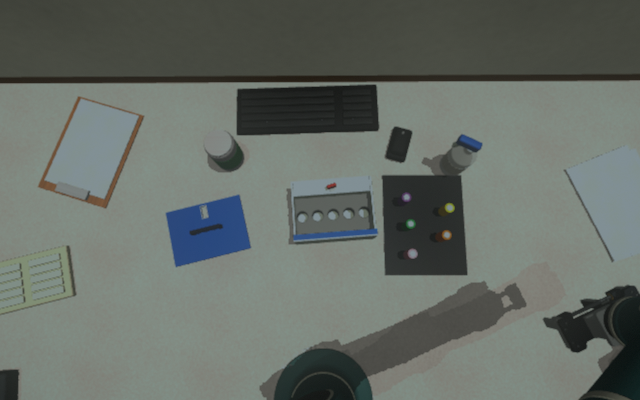

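View pics/scene0.png

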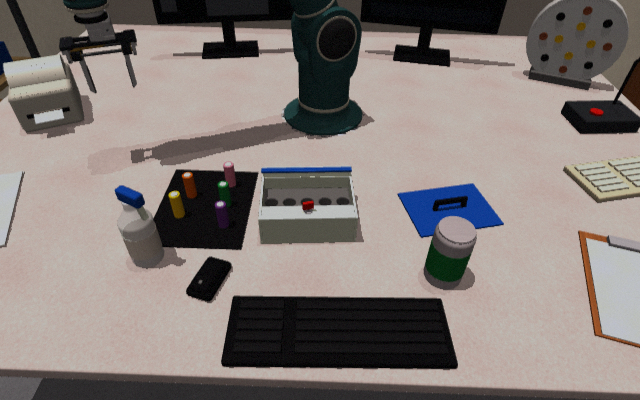

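Five rods are on the black mat (pixels ~406-450, 198-254 in top). The case is at ~(333,209) with its lip towards the robot, and the cover is at (208,230). Next I'll take rough positions, then close wrist views.

```bash
cat > h.py <<'E'
import numpy as np, cv2
from rig import robot
def cam(n):
    c=robot.camera_info(n); return (np.array([[c['fx'],0,c['cx']],[0,c['fy'],c['cy']],[0,0,1]]),cv2.Rodrigues(np.array(c['rvec'],float))[0],np.array(c['tvec'],float))
def ray(C,uv,z):
    K,R,t=C; d=R.T@np.linalg.inv(K)@np.array([uv[0],uv[1],1.]); o=-R.T@t
    return o+d*(z-o[2])/d[2]
def proj(C,p):
    K,R,t=C; q=K@(R@np.asarray(p,float)+t); return q[:2]/q[2]
def down(yaw):  # jaw (y) axis direction angle: tool x at yaw
    c,s=np.cos(yaw),np.sin(yaw); return np.array([[c,s,0],[s,-c,0],[0,0,-1.]])
def snap(name,f):
    C=cam(name); im=robot.grab_frame(name)[:,:,::-1].copy(); cv2.imwrite(f'pics/{f}.png',im); return C,im
E
python3 - <<'E'
from h import *
C=cam('top')
print('cam',-C[1].T@C[2])
for n,p,z in [('purple',(406,198),.07),('yellow',(450,208),.07),('green',(410,224),.07),('orange',(446,235),.07),('pink',(412,254),.07),('well2',(333,214.5),.046),('well4?',(302,217),.046),('well0',(364,212),.046),('stud',(332,186),.109),('handle',(207,230),.037),('cover c',(208,230),.005),('slot',(205,212),.005),('wipes',(220,140),.15),('spray',(466,143),.2),('mouse',(399,145),.03)]:
    print(n,ray(C,p,z).round(3))
W=cam('wrist'); s=robot.get_state(); R=s['tool_rot']; o=-W[1].T@W[2]
print('wrist cam in tool',R.T@(o-s['ee_pos']), (R.T@W[1].T).round(3))
# survey of mat and case
for pos in [(.5,-.18,.35),(.5,0,.35),(.5,.3,.35)]:
    for y in (0,np.pi/2,-np.pi/2): print(pos,y,robot.ik(pos,down(y)))
E
```

```text
cam [ 0.33941384 -0.01180253  1.17105122]
purple [ 0.557 -0.235  0.07 ]
yellow [ 0.528 -0.358  0.07 ]
green [ 0.483 -0.244  0.07 ]
orange [ 0.452 -0.343  0.07 ]
pink [ 0.399 -0.246  0.07 ]
well2 [ 0.514 -0.028  0.046]
well4? [0.507 0.061 0.046]
well0 [ 0.521 -0.118  0.046]
stud [ 0.584 -0.025  0.109]
handle [0.471 0.337 0.037]
cover c [0.474 0.344 0.005]
slot [0.529 0.356 0.005]
wipes [0.704 0.28  0.15 ]
spray [ 0.675 -0.368  0.2  ]
mouse [ 0.728 -0.229  0.03 ]
wrist cam in tool [ 0.06490995 -0.0006902  -0.19769996] [[ 0.001 -0.974 -0.226]
 [ 1.     0.001 -0.   ]
 [ 0.    -0.226  0.974]]
(0.5, -0.18, 0.35) 0 [ 0.49943471  0.14521504 -0.24031022  1.60737009  0.03499772  1.39323096
 -1.31542157]
(0.5, -0.18, 0.35) 1.5707963267948966 [ 0.68145452  0.15928633 -0.45012827  1.60162905  0.07012601  1.39673471
  0.22413325]
(0.5, -0.18, 0.35) -1.5707963267948966 [-0.6172939   0.22194776  1.08333537  1.63908013 -0.19864713  1.40055295
 -2.65180817]
(0.5, 0, 0.35) 0 [ 0.43174733  0.09946465 -0.53338233  1.66838667  0.05137001  1.3877212
 -1.67962471]
(0.5, 0, 0.35) 1.5707963267948966 [ 0.54638595  0.11029709 -0.66103727  1.6652747   0.06875779  1.38954111
 -0.12411329]
(0.5, 0, 0.35) -1.5707963267948966 None
(0.5, 0.3, 0.35) 0 [ 0.18049427  0.39929908 -1.05893307  1.46657168  0.34738217  1.4771228
 -2.44737474]
(0.5, 0.3, 0.35) 1.5707963267948966 [ 0.26341032  0.47195778 -1.22718551  1.46447465  0.44313236  1.51298911
 -0.95281089]
(0.5, 0.3, 0.35) -1.5707963267948966 [ 0.19435706  0.40892145 -1.08436733  1.46620763  0.36067063  1.48160813
  2.25440335]
```

```bash
python3 - <<'E'
from h import *
for f,p in [('w_mat',(.48,-.29,.25)),('w_case',(.52,-.03,.25)),('w_cov',(.47,.34,.25))]:
    robot.move_ptp(p,down(0)); robot.pause(.2); C,im=snap(('wrist'),f)
    np.savez(f'pics/{f}.npz',K=C[0],R=C[1],t=C[2]); print(robot.get_state()['qpos'].round(2))
print(robot.get_state()['time'])
a=[cv2.imread(f'pics/{f}.png') for f in ('w_mat','w_case','w_cov')]
cv2.imwrite('pics/m1.png',np.vstack([a[0],a[1]])[:, :][::1] if 0 else cv2.resize(np.vstack([a[0][:300],a[2][:300]]),(640,600)))
E
```

```text
[ 0.58  0.25 -0.1   1.7   0.03  1.19 -1.11]
[ 0.24  0.18 -0.27  1.79  0.05  1.18 -1.62]
[-0.25  0.33 -0.54  1.64  0.18  1.22 -2.4 ]
4.6417
```

View pics/m1.png

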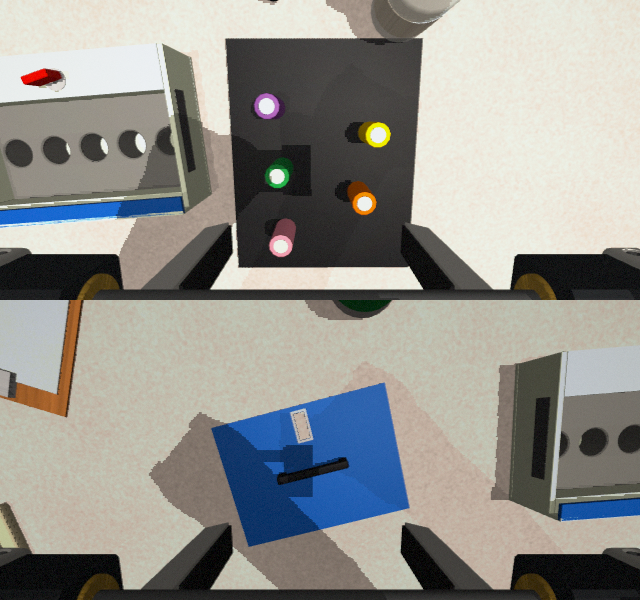

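View pics/w_case.png

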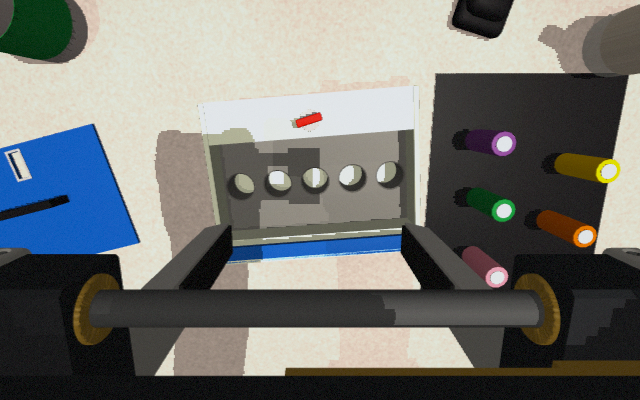

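Rod tops are clear white discs with coloured rings, at (266,106), (377,134), (277,176), (364,203) and (281,245) in the mat view. The stud wing at (307,120) is almost along case y. I'll take one less occluded case view and measure everything.

```bash
python3 - <<'E'
from h import *
robot.move_ptp((.44,-.03,.25),down(0)); robot.pause(.2); C,im=snap('wrist','w_case2')
np.savez('pics/w_case2.npz',K=C[0],R=C[1],t=C[2])
L=lambda f:(cv2.imread(f'pics/{f}.png'),[np.load(f'pics/{f}.npz')[k] for k in 'KRt'])
# rods in two views
for f,px in [('w_mat',dict(purple=(266,106),yellow=(377,134),green=(277,176),orange=(364,203),pink=(281,245))),('w_case',dict(purple=(505,144),yellow=(608,171),green=(503,211),orange=(585,236),pink=(497,277)))]:
    im2,C2=L(f); h=cv2.cvtColor(im2,cv2.COLOR_BGR2HSV)
    m=((h[...,2]>180)&(h[...,1]<60)).astype(np.uint8)
    n,lab,st,ce=cv2.connectedComponentsWithStats(m)
    for k,p in px.items():
        l=lab[p[1],p[0]]; print(f,k,st[l,4],ce[l].round(1),ray(C2,ce[l],.07).round(4))
# cover
im3,C3=L('w_cov'); h=cv2.cvtColor(im3,cv2.COLOR_BGR2HSV)
def blobs(h,lo,hi,mn):
    m=cv2.inRange(h,lo,hi); cs,_=cv2.findContours(m,cv2.RETR_EXTERNAL,cv2.CHAIN_APPROX_NONE); return [c for c in cs if cv2.contourArea(c)>mn]
for c in blobs(h,(100,120,40),(125,255,255),5000):
    q=cv2.approxPolyDP(c,8,True)[:,0]; w=[ray(C3,p,.005 if p[0]<450 else .101).round(4) for p in q]; print('cover',q.tolist(),w)
for f in ('w_case','w_case2'):
    im4,C4=L(f); h=cv2.cvtColor(im4,cv2.COLOR_BGR2HSV)
    for c in blobs(h,(0,150,80),(6,255,255),40):
        r=cv2.minAreaRect(c); b=cv2.boxPoints(r); w=np.array([ray(C4,p,.109) for p in b]); print(f,'red',r,w.mean(0).round(4),w[:,:2].round(4).tolist())
    for c in blobs(h,(100,120,40),(125,255,255),500):
        q=cv2.approxPolyDP(c,3,True)[:,0]; print(f,'blue',q.tolist(),[ray(C4,p,.101).round(4)[:2].tolist() for p in q])
E
```

```text
w_mat purple 213 [266.2 105.7] [ 0.5575 -0.2366  0.07  ]
w_mat yellow 192 [377.9 134.5] [ 0.5271 -0.3575  0.07  ]
w_mat green 171 [276.8 175.9] [ 0.4814 -0.2459  0.07  ]
w_mat orange 162 [364.2 203.3] [ 0.4496 -0.345   0.07  ]
w_mat pink 169 [280.2 245.9] [ 0.398  -0.2477  0.07  ]
w_case purple 194 [504.1 143.6] [ 0.5576 -0.2371  0.07  ]
w_case yellow 175 [608.6 170.8] [ 0.5273 -0.3578  0.07  ]
w_case green 165 [503.7 210.4] [ 0.4815 -0.2461  0.07  ]
w_case orange 153 [585.1 236.4] [ 0.45   -0.3453  0.07  ]
w_case pink 156 [497.  277.3] [ 0.3981 -0.2483  0.07  ]
cover [[384, 83], [212, 128], [249, 246], [408, 207]] [array([0.5781, 0.2557, 0.005 ]), array([0.5235, 0.4726, 0.005 ]), array([0.3637, 0.4327, 0.005 ]), array([0.4193, 0.2164, 0.005 ])]
w_case red ((308.3999938964844, 119.70001220703125), (7.905693531036377, 25.61444854736328), 71.56504821777344) [ 0.5835 -0.0231  0.109 ] [[0.5832, -0.0101], [0.5908, -0.0337], [0.5838, -0.0361], [0.5761, -0.0124]]
w_case blue [[401, 234], [236, 246], [228, 260], [400, 250]] [[0.4639, -0.1215], [0.4504, 0.0562], [0.4341, 0.0658], [0.4456, -0.
[... 381 characters left out ...]
6157493591309, 27.66860580444336), 68.19859313964844) [ 0.583 -0.023  0.109] [[0.5824, -0.0096], [0.5911, -0.0332], [0.5836, -0.0365], [0.5748, -0.0129]]
w_case2 blue [[433, 160], [211, 176], [213, 191], [425, 174], [432, 173]] [[0.4639, -0.1476], [0.4468, 0.0799], [0.431, 0.0788], [0.4494, -0.1406], [0.4505, -0.1477]]
w_case2 blue [[85, 57], [0, 79], [0, 83], [9, 83], [22, 113], [7, 119], [0, 105], [0, 144], [54, 132], [60, 139], [0, 156], [0, 218], [133, 184]] [[0.5615, 0.1924], [0.5414, 0.2777], [0.5377, 0.2784], [0.5377, 0.2697], [0.5095, 0.2626], [0.5036, 0.2786], [0.5171, 0.2827], [0.479, 0.2906], [0.4911, 0.2341], [0.4841, 0.2292], [0.4669, 0.2932], [0.4012, 0.3068], [0.4383, 0.1613]]
```

View pics/w_case2.png

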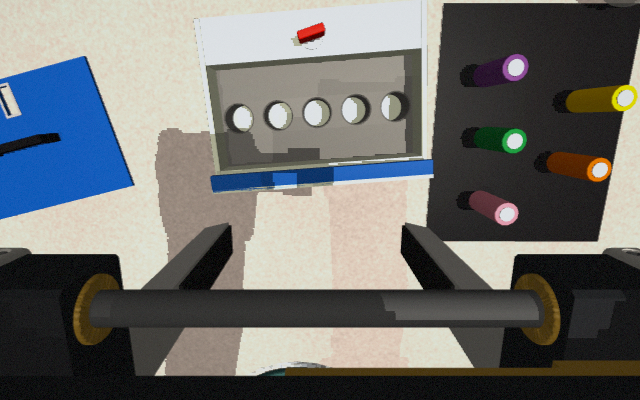

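```bash
cat >> h.py <<'E'
YAW=np.deg2rad(4.3); O=np.array([.5212,-.0290])
def case(x,y,z=0):
    c,s=np.cos(YAW),np.sin(YAW); return np.array([O[0]+c*x-s*y,O[1]+s*x+c*y,z])
def white(C,im,p,z):
    h=cv2.cvtColor(im,cv2.COLOR_BGR2HSV); m=((h[...,2]>180)&(h[...,1]<60)).astype(np.uint8)
    n,lab,st,ce=cv2.connectedComponentsWithStats(m); u=proj(C,p)
    l=min([i for i in range(1,n) if 80<st[i,4]<400],key=lambda i:np.hypot(*(ce[i]-u))); return ray(C,ce[l],z),st[l,4]
E
python3 - <<'E'
from h import *
L=lambda f:(cv2.imread(f'pics/{f}.png'),[np.load(f'pics/{f}.npz')[k] for k in 'KRt'])
im,C=L('w_case2')
for i in range(5): print(i,case(-.01,-.09+.045*i,.046).round(4),proj(C,case(-.01,-.09+.045*i,.046)).round(1))
roi=cv2.resize(im[80:140,200:430],None,fx=3.4,fy=3.4,interpolation=cv2.INTER_NEAREST); 
for i in range(5):
    e=np.array([proj(C,case(-.01+.016*np.cos(a),-.09+.045*i+.016*np.sin(a),.046)) for a in np.linspace(0,6.28,40)])
    cv2.polylines(roi,[((e-[200,80]+.5)*3.4).astype(np.int32)],True,(0,0,255),1)
cv2.imwrite('pics/wells.png',roi)
g=np.array([.4815,-.246])
robot.gripper_to(.06)
robot.move_ptp((*g,.15),down(0)); robot.move_linear((*g,.04)); robot.gripper_to(.02); a=robot.get_state(); robot.gripper_to(.06)
robot.move_linear((*g,.04),frame=down(np.pi/2)); robot.gripper_to(.02); b=robot.get_state(); robot.gripper_to(.06)
print(a['ee_pos'],a['opening'],b['ee_pos'],b['opening'])
robot.move_linear((*g,.2),.3); robot.move_ptp((.48,-.29,.25),down(0)); robot.pause(.2); C,im=snap('wrist','w_g')
print(white(C,im,(*g,.07),.07), robot.get_state()['time'])
E
```

```text
0 [ 0.518  -0.1195  0.046 ] [396.  106.9]
1 [ 0.5146 -0.0746  0.046 ] [356.6 109.8]
2 [ 0.5112 -0.0297  0.046 ] [317.4 112.8]
3 [0.5079 0.0151 0.046 ] [278.3 115.7]
4 [0.5045 0.06   0.046 ] [239.3 118.6]
[ 0.48162015 -0.24606745  0.04015006] 0.02720873225838849 [ 0.4815216  -0.24600331  0.04000686] 0.026665733362509714
(array([ 0.39773972, -0.247753  ,  0.07      ]), np.int32(168)) 15.4
```

View pics/wells.png

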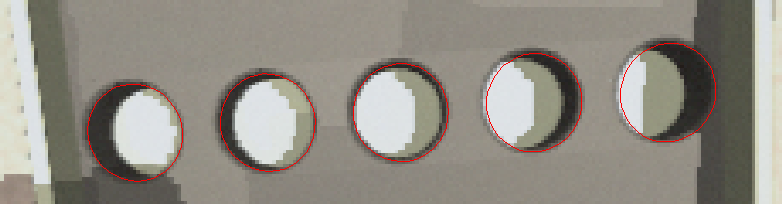

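View pics/w_g.png

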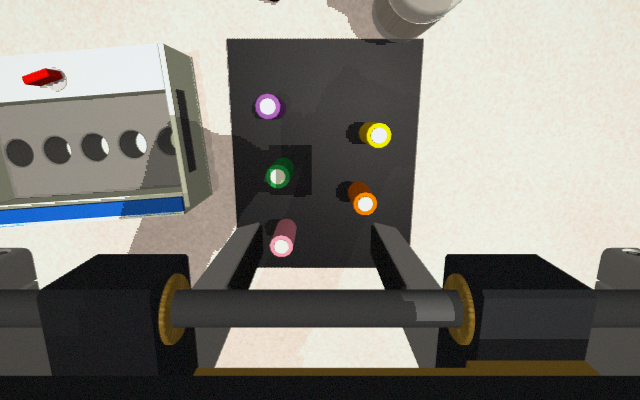

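Green stands upright at (278,176) with its top half in shadow, so the white-disc measurement missed it. I'll measure its ring contour instead, then place green.

```bash
python3 - <<'E'
from h import *
for f in ('w_mat','w_g'):
    im=cv2.imread(f'pics/{f}.png'); d=np.load('pics/w_mat.npz'); C=[d[k] for k in 'KRt']
    r=im[155:195,255:300].astype(int); m=((r.max(2)>115)).astype(np.uint8)
    cs,_=cv2.findContours(m,cv2.RETR_EXTERNAL,cv2.CHAIN_APPROX_NONE); c=max(cs,key=cv2.contourArea)
    e=cv2.minEnclosingCircle(c); u=np.array(e[0])+[255,155]; print(f,u,e[1],cv2.boundingRect(c),ray(C,u,.07).round(4))
cv2.imwrite('pics/gg.png',cv2.resize(np.hstack([cv2.imread(f'pics/{f}.png')[150:200,250:305] for f in('w_mat','w_g')]),None,fx=6,fy=6,interpolation=0))
E
```

```text
w_mat [277.61111069 176.5       ] 11.41943645477295 (14, 14, 20, 19) [ 0.4807 -0.2468  0.07  ]
w_g [275.1279068  176.99224854] 10.071210861206055 (14, 14, 17, 19) [ 0.4801 -0.244   0.07  ]
```

View pics/gg.png

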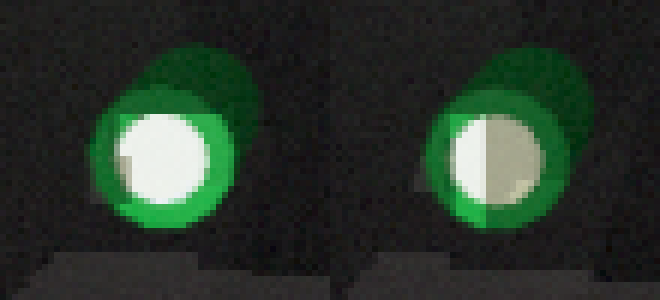

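```bash
sed -i 's/O=np.array(\[.5212,-.0290\])/O=np.array([.5223,-.0276])/' h.py; cat >> h.py <<'E'
def fetch(p,w,pick=None,dry=False):
    p=np.array(p); y=np.pi/2+YAW; F=down(y); G=down(y if pick is None else pick)
    robot.gripper_to(.06)
    robot.move_ptp((*p,.17),G); robot.move_linear((*p,.063),.2); robot.gripper_to(.015)
    robot.move_linear((*p,.185),.25); t=case(-.01,-.09+.045*w)[:2]
    robot.move_ptp((*t,.185),F); robot.move_linear((*t,.120),.2)
    hit=robot.move_linear((*t,.0695),.05,threshold=8); s=robot.get_state()
    print(w,'hit',hit,'ee',s['ee_pos'].round(4),'want',t.round(4),'F',s['force'].round(1),'open',round(s['opening'],4),'t',round(s['time'],1))
    return hit and s['ee_pos'][2]>.075
def leave():
    robot.gripper_to(.05); robot.move_linear((*robot.get_state()['ee_pos'][:2],.185),.25)
E
python3 - <<'E'
from h import *
if not fetch((.4815,-.246),1): leave()
E
```

```text
1 hit False ee [ 0.5159 -0.0732  0.0698] want [ 0.5157 -0.0732] F [ 1.2 -0.8  0.5] open 0.0147 t 21.5
```

```bash
python3 - <<'E'
from h import *
print(robot.get_state()['opening'])
robot.move_ptp((.44,-.06,.28),down(0)); robot.pause(.2); C,im=snap('wrist','w_chk')
E
```

```text
0.049954344796235124
```

View pics/w_chk.png

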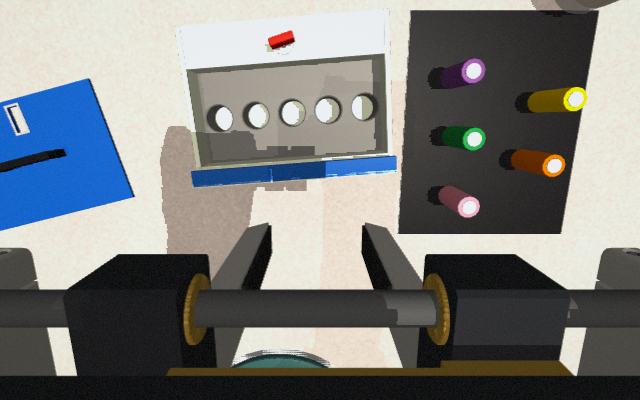

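Green is still standing on the mat at (474,139), so the grip was lost or never made. I'll retry and print the opening.

```bash
python3 - <<'E'
from h import *
C,im=cam('wrist'),cv2.imread('pics/w_chk.png'); print(white(C,im,(.4815,-.246,.07),.07))
p=(.4815,-.246); F=down(np.pi/2+YAW)
robot.gripper_to(.06); robot.move_ptp((*p,.17),F); robot.move_linear((*p,.063),.2)
st=lambda: print(robot.get_state()['opening'].round(4),robot.get_state()['ee_pos'].round(4),robot.get_state()['force'].round(1))
robot.gripper_to(.015); st(); robot.move_linear((*p,.068),.02); st(); robot.move_linear((*p,.1),.05); st()
E
```

```text
(array([ 0.48164986, -0.24580906,  0.07      ]), np.int32(166))Traceback (most recent call last):
  File "<stdin>", line 6, in <module>
  File "<stdin>", line 5, in <lambda>
AttributeError: 'float' object has no attribute 'round'
```

```bash
python3 - <<'E'
from h import *
p=(.4815,-.246)
st=lambda: print(round(robot.get_state()['opening'],4),robot.get_state()['ee_pos'].round(4),robot.get_state()['force'].round(1))
st(); robot.move_linear((*p,.068),.02); st(); robot.move_linear((*p,.1),.05); st()
E
```

```text
0.0151 [ 0.4815 -0.246   0.063 ] [ 0.5  0.7 -0.1]
0.0148 [ 0.4816 -0.246   0.0681] [ 0.4 -0.3 -0.2]
0.0153 [ 0.4814 -0.246   0.0998] [-0.2  0.2  0.9]
```

```bash
python3 - <<'E'
from h import *
robot.move_linear((.4815,-.246,.17),.3)
C,im=snap('wrist','w_p'); C2,im2=snap('scene','s_p')
robot.move_ptp((.44,-.06,.28),down(0)); robot.pause(.2); C3,im3=snap('wrist','w_chk2')
h=cv2.cvtColor(im3,cv2.COLOR_BGR2HSV); m=((h[...,2]>180)&(h[...,1]<60)).astype(np.uint8)
n,lab,st,ce=cv2.connectedComponentsWithStats(m)
for i in range(1,n):
    if 80<st[i,4]<400: print(ce[i].round(1),st[i,4],ray(C3,ce[i],.07).round(4))
cv2.imwrite('pics/v10.png',np.vstack([cv2.resize(im[:, 120:520],(400,400)),np.zeros((4,400,3),np.uint8),cv2.resize(im2[150:270,150:290],(230,197))[:, :]  if 0 else cv2.resize(im2[150:260,130:350],(400,196))]))
E
```

```text
[473.1  70.5] 197 [ 0.5577 -0.2369  0.07  ]
[575.1  98.6] 173 [ 0.5272 -0.3575  0.07  ]
[356.8 107.2] 179 [ 0.5173 -0.1065  0.07  ]
[323.3 110.5] 294 [ 0.5136 -0.0677  0.07  ]
[ 17.6 119.3] 319 [0.5034 0.2892 0.07  ]
[291.4 112. ] 351 [ 0.5119 -0.0306  0.07  ]
[258.  115.3] 347 [0.5081 0.0083 0.07  ]
[223.5 118.2] 282 [0.5048 0.0486 0.07  ]
[473.8 138.6] 164 [ 0.4816 -0.2457  0.07  ]
[553.6 165.3] 152 [ 0.45  -0.345  0.07 ]
[229.9 183.5] 219 [0.4273 0.0456 0.07  ]
[467.5 205.5] 244 [ 0.4    -0.2466  0.07  ]
```

View pics/v10.png

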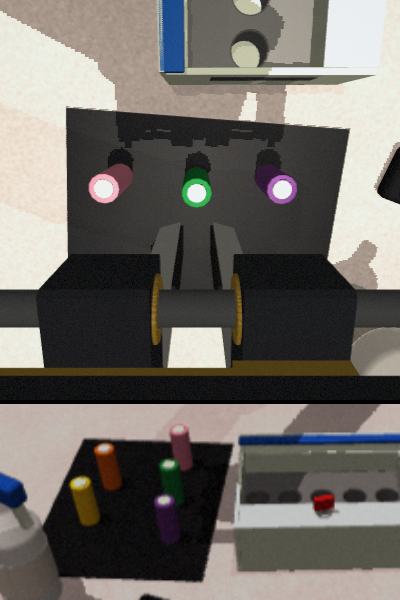

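```bash
python3 - <<'E'
from h import *
p=(.4815,-.246); F=down(np.pi/2+YAW)
def st(*a): s=robot.get_state(); print(*a,round(s['opening'],4),s['ee_pos'].round(4),s['force'].round(1),s['moment'].round(2),round(s['time'],1))
robot.gripper_to(.06); robot.move_ptp((*p,.15),F); st('start')
for z in (.052,.04):
    robot.move_linear((*p,z),.2); robot.gripper_to(.015); st(z)
    if robot.get_state()['opening']>.02: break
    robot.gripper_to(.06)
robot.pause(.3); st()
robot.move_linear((*p,z+.03),.05); st('lift')
E
```

```text
start 0.0601 [ 0.4817 -0.2458  0.1502] [-0.2 -0.3 -0.3] [-0.02 -0.06 -0.06] 34.2
0.052 0.0149 [ 0.4815 -0.2459  0.052 ] [-0.2 -0.  -0.3] [ 0.01 -0.07 -0.  ] 35.7
0.04 0.0272 [ 0.4816 -0.246   0.0401] [-1.1 -0.3  1.6] [-0.03 -0.1  -0.02] 37.4
0.0271 [ 0.4816 -0.246   0.0401] [-0.  -0.5  2.9] [-0.03 -0.09 -0.02] 37.7
lift 0.0269 [ 0.4814 -0.246   0.0699] [ 0.2 -0.7 -0.5] [-0.01 -0.04 -0.  ] 38.5
```

```bash
python3 - <<'E'
from h import *
C,im=snap('scene','s_q'); u=proj(C,robot.get_state()['ee_pos']); print(u, proj(C,robot.get_state()['ee_pos']-[0,0,.019]),robot.get_state()['ee_pos'])
x,y=u.astype(int); cv2.circle(im,(x,y),0,(0,0,255),-1)
a=cv2.resize(im[y-60:y+40,x-60:x+60],None,fx=5,fy=5,interpolation=0)
cv2.imwrite('pics/v11.png',a)
E
```

```text
[221.94329682 182.92481646] [222.92920706 188.63380132] [ 0.48132155 -0.2459553   0.06976275]
```

View pics/v11.png

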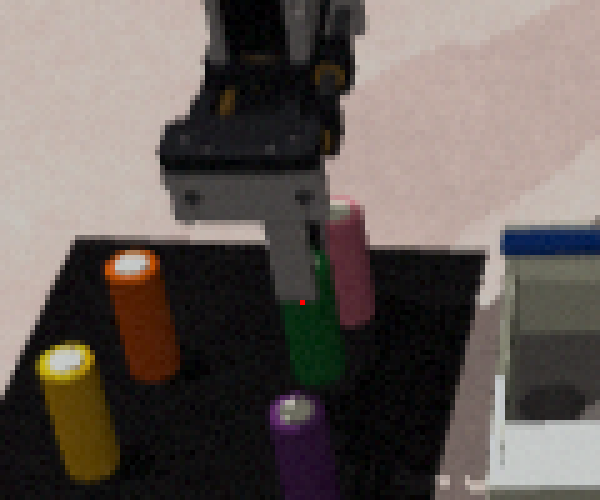

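The finger end coincides with the TCP row, and grips at z=0.052 missed. The finger tips appear to sit well above where the spec puts them, so I'll regrasp lower, place green, then touch the desk to measure the true tip offset.

```bash
python3 - <<'E'
from h import *
def st(*a): s=robot.get_state(); print(*a,round(s['opening'],4),s['ee_pos'].round(4),s['force'].round(1),round(s['time'],1))
p=(.4815,-.246)
robot.move_linear((*p,.0405),.1); robot.gripper_to(.06)
# touch test on the bare desk first
robot.move_linear((*p,.15),.3); q=(.36,-.08)
robot.gripper_to(.01); robot.move_ptp((*q,.08),down(np.pi/2+YAW)); st()
hit=robot.move_linear((*q,-.03),.04,threshold=4); st('touch',hit)
robot.move_linear((*q,.10),.3); st()
E
```

```text
0.0099 [ 0.3614 -0.0807  0.0806] [-0.1  0.2 -0.8] 42.0
touch True 0.0102 [ 0.36   -0.08   -0.0183] [-4.8  0.1 23.7] 44.1
0.0099 [ 0.3603 -0.0804  0.1002] [-0.4  0.2 -1.8] 44.6
```

Confirmed: the real tips sit about 18 mm above the reported TCP, not 19 mm below it. I'll adjust the heights and place the rods.

```bash
sed -i 's/(\*p,.063)/(*p,.034)/; s/(\*p,.17)/(*p,.12)/; s/(\*p,.185)/(*p,.16)/; s/(\*t,.185)/(*t,.16)/; s/(\*t,.120)/(*t,.095)/; s/(\*t,.0695)/(*t,.042)/; s/>.075/>.048/; s/\[:2\],.185/[:2],.13/' h.py; python3 - <<'E'
from h import *
ok=not fetch((.4815,-.246),1)
if ok and robot.get_state()['opening']>.02:
    leave(); robot.move_ptp((.44,-.06,.25),down(0)); robot.pause(.1); C,im=snap('wrist','w_g2')
    h=cv2.cvtColor(im,cv2.COLOR_BGR2HSV); t=case(-.01,-.045,.076); u=proj(C,t); print('expect',u,t)
    x,y=u.astype(int); m=cv2.inRange(h,(40,90,40),(80,255,255)); ys,xs=np.nonzero(m[y-25:y+25,x-25:x+25]); print(len(xs),xs.mean()+x-25,ys.mean()+y-25)
    cv2.imwrite('pics/v12.png',cv2.resize(im[40:220,150:450],(800,480),interpolation=0))
E
```

```text
1 hit False ee [ 0.5159 -0.0732  0.0423] want [ 0.5157 -0.0732] F [-0.2 -0.  -0.2] open 0.0275 t 50.6
expect [329.49814646 107.53055397] [ 0.51570219 -0.07322312  0.076     ]
327 328.91743119266056 107.1743119266055
```

```bash
python3 - <<'E'
from h import *
for p,w,pk in [((.3993,-.2465),0,None),((.4503,-.3445),2,None),((.558,-.2362),3,None),((.5275,-.357),4,0.)]:
    if fetch(p,w,pk) or robot.get_state()['opening']<.02: print('STOP'); break
    leave()
else:
    robot.move_ptp((.43,-.06,.25),down(0)); robot.pause(.1); C,im=snap('wrist','w_all')
    for i in range(5): print(i,proj(C,case(-.01,-.09+.045*i,.076)).round(1))
    cv2.imwrite('pics/v12.png',cv2.resize(im[0:240,140:540],(800,480),interpolation=0))
print(robot.get_state()['time'])
E
```

```text
0 hit False ee [ 0.5193 -0.1181  0.0423] want [ 0.5191 -0.1181] F [ 0.8 -1.1 -1.2] open 0.0276 t 59.8
2 hit False ee [ 0.5125 -0.0283  0.0423] want [ 0.5123 -0.0283] F [ 0.4  0.7 -0.9] open 0.0272 t 66.9
3 hit False ee [0.5092 0.0165 0.0423] want [0.509  0.0165] F [ 1.1 -0.4 -0.3] open 0.0276 t 73.8
4 hit False ee [0.5058 0.0614 0.0423] want [0.5056 0.0614] F [ 0.3  0.5 -0.2] open 0.0273 t 81.7
0 [373.   94.4]
1 [330.   97.7]
2 [287.3 100.9]
3 [244.7 104.1]
4 [202.3 107.3]
84.1083
```

View pics/v12.png

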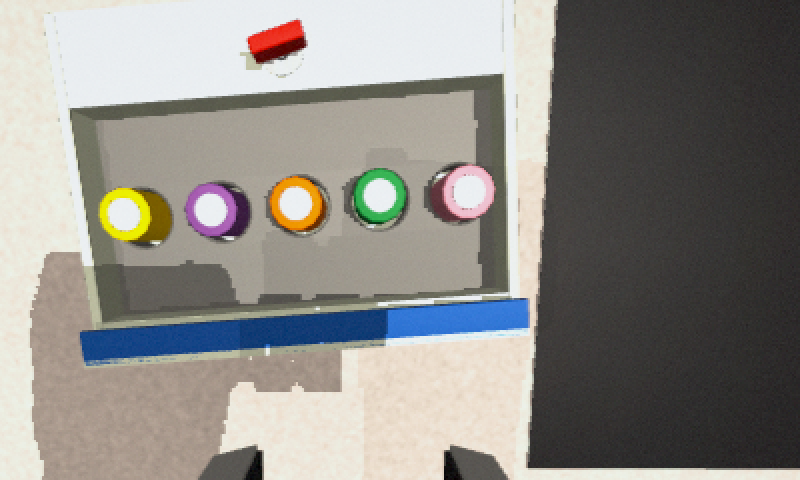

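All five rods stand in their wells, and the tops match the prediction for z=76 mm. Pink is about 2 px outward of its predicted spot, so I'll check its height with a touch. Then I'll align the stud.

```bash
cat >> h.py <<'E'
def st(*a): s=robot.get_state(); print(*a,'op',round(s['opening'],4),s['ee_pos'].round(4),'F',s['force'].round(1),'M',s['moment'].round(2),'t',round(s['time'],1))
def turn(a0,a1,z,n=8):
    p=case(.062,0); robot.gripper_to(.04); robot.move_ptp((p[0],p[1],z+.08),down(a0)); robot.move_linear((p[0],p[1],z),.1,threshold=8); robot.gripper_to(.002); st('grip')
    for a in np.linspace(a0,a1,n+1)[1:]: robot.move_linear((p[0],p[1],z),.05,frame=down(a))
    st('turned'); robot.gripper_to(.04); robot.move_linear((p[0],p[1],z+.10),.25)
E
python3 - <<'E'
from h import *
F=down(np.pi/2+YAW); t=case(-.01,-.09)+[-.001,-.0015,0]
robot.gripper_to(.005); robot.move_ptp((*t[:2],.10),F); robot.move_linear((*t[:2],.068),.15)
h=robot.move_linear((*t[:2],.050),.02,threshold=3); st('pink top',h); robot.move_linear((*t[:2],.12),.25)
turn(np.deg2rad(108),np.pi+YAW,.069)
robot.move_ptp((.50,-.03,.25),down(0)); robot.pause(.1); C,im=snap('wrist','w_stud')
h=cv2.cvtColor(im,cv2.COLOR_BGR2HSV); m=cv2.inRange(h,(0,150,80),(6,255,255)); cs,_=cv2.findContours(m,cv2.RETR_EXTERNAL,cv2.CHAIN_APPROX_NONE); c=max(cs,key=cv2.contourArea)
b=cv2.boxPoints(cv2.minAreaRect(c)); w=np.array([ray(C,p,.109)[:2] for p in b]); d=max([w[1]-w[0],w[2]-w[1]],key=np.linalg.norm); print(w.mean(0),np.rad2deg(np.arctan2(d[1],d[0])),np.linalg.norm(d))
E
```

```text
pink top True op 0.0051 [ 0.5186 -0.1197  0.0579] F [-1.5  0.7  7.6] M [ 0.01  0.25 -0.04] t 87.5
grip op 0.0077 [ 0.584  -0.023   0.0691] F [-3.3 -0.2  4.9] M [-0.14  0.62  0.03] t 90.7
turned op 0.0081 [ 0.5835 -0.0237  0.0691] F [-7.9 -3.2  8.8] M [-0.8   1.57  0.04] t 93.2
[ 0.5832113  -0.02315789] -175.08103491879584 0.02513295457748592
```

```bash
cat >> h.py <<'E'
def look_cover(tag,pos=(.47,.34,.25)):
    robot.gripper_to(.07); robot.move_ptp(pos,down(0)); robot.pause(.15); C,im=snap('wrist',tag)
    h=cv2.cvtColor(im,cv2.COLOR_BGR2HSV); m=cv2.inRange(h,(100,120,40),(125,255,255)); cs,_=cv2.findContours(m,cv2.RETR_EXTERNAL,cv2.CHAIN_APPROX_NONE)
    c=max(cs,key=cv2.contourArea); q=cv2.approxPolyDP(c,8,True)[:,0]; w=np.array([ray(C,p,.005)[:2] for p in q]); print(q.tolist(),w.round(4).tolist())
    r=cv2.minAreaRect((np.array([ray(C,p[0],.005)[:2] for p in c])*1e4).astype(np.float32)); print('rect mm',np.array(r[0])/10,np.array(r[1])/10,r[2])
    # black handle bar inside the cover
    k=np.zeros(m.shape,np.uint8); cv2.fillPoly(k,[c],1); k=cv2.erode(k,np.ones((9,9)))
    b=(k>0)&(h[...,2]<60)&(h[...,1]<120); n,lab,s,ce=cv2.connectedComponentsWithStats(b.astype(np.uint8)); l=1+np.argmax(s[1:,4]); print('bar px',ce[l],s[l],ray(C,ce[l],.037).round(4))
    return C,im
E
python3 - <<'E'
from h import *
C,im=look_cover('w_cov2'); print(robot.get_state()['time'])
cv2.imwrite('pics/v13.png',im)
E
```

```text
[[393, 102], [223, 146], [259, 261], [377, 233], [383, 222], [416, 223]] [[0.5553, 0.2432], [0.5008, 0.46], [0.3414, 0.4197], [0.3824, 0.2564], [0.3982, 0.2489], [0.3967, 0.204]]
rect mm [448.35029297 332.18691406] [165.47397461 225.43630371] 14.188956260681152
bar px [323.80501931 189.46525097] [288 176  70  27 518] [0.45   0.3302 0.037 ]
99.2667
```

View pics/v13.png

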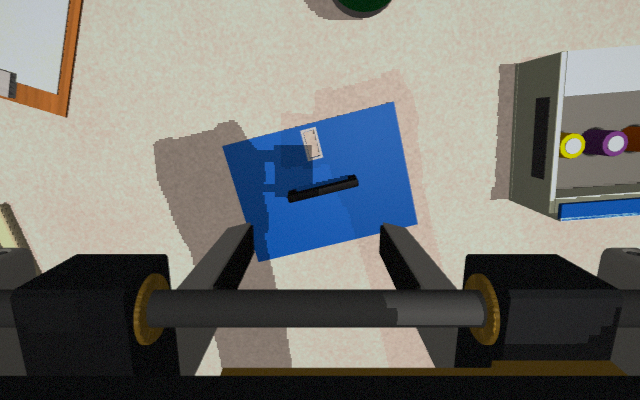

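The cover was knocked: it's now centred at ~(0.449,0.333) with yaw 14.2°, slot still away from the robot, and the bar centre at pixel (324,189) agrees. Grasping it next.

```bash
cat >> h.py <<'E'
from scipy.spatial.transform import Rotation as Rn
DZ=-.001
def cov(xe,ze,th,y=0.,yaw=None):
    """TCP pose for cover whose lower plain-edge is at case (xe,y,ze), tilted th deg (+x side up)"""
    Rc=Rn.from_euler('ZY',[YAW,-np.deg2rad(th)]).as_matrix()
    return case(xe,y,ze)+Rc@[.083,0,DZ], Rc@down(np.pi/2)
E
python3 - <<'E'
from h import *
a=np.deg2rad(14.2); c=np.array([.449,.333]); F=down(a+np.pi/2)
robot.gripper_to(.045); robot.move_ptp((*c,.08),F); print(robot.move_linear((*c,DZ),.08,threshold=6)); st()
robot.gripper_to(.002); st('gripped'); robot.move_linear((*c,.2),.15); st('lifted')
for q in [(-.05,.15,17),(-.055,.085,17),(-.078,.083,0)]:
    print(robot.ik(*cov(*q)))
p,R=cov(-.05,.16,17); robot.move_ptp(p,R); st('above',p.round(4))
C,im=snap('scene','s_above'); C2,im2=snap('wrist','w_above')
u=proj(C,case(0,0,.1)).astype(int); x,y=u
cv2.imwrite('pics/v14.png',np.vstack([cv2.resize(im[y-90:y+60,x-130:x+130],(640,369)),cv2.resize(im2[0:230],(640,230))]))
E
```

```text
False
op 0.045 [ 0.4493  0.3332 -0.0006] F [ 0.3 -0.3  1.3] M [ 0.01 -0.09  0.05] t 102.6
gripped op 0.01 [ 0.449  0.333 -0.001] F [ 0.4 -0.2  0.6] M [-0.03  0.04 -0.03] t 103.2
lifted op 0.0098 [0.4487 0.3328 0.1993] F [-0.  -0.6 -2.1] M [-0.07 -0.15  0.04] t 104.7
[-0.94681994  0.24034083  1.08600449  2.08493146 -0.42074186  0.68616705
  0.46418395]
[-0.86933216  0.38459773  1.04239886  2.15504963 -0.71655596  0.59609495
  0.7299802 ]
[-0.65714765  0.50111445  0.82518343  1.96845323 -0.47731559  0.8761288
  0.49726044]
above [ 0.5519 -0.0254  0.1833] op 0.0096 [ 0.5521 -0.0241  0.1833] F [-0.7 -0.7 -1.8] M [0.01 0.36 0.06] t 106.1
```

View pics/v14.png

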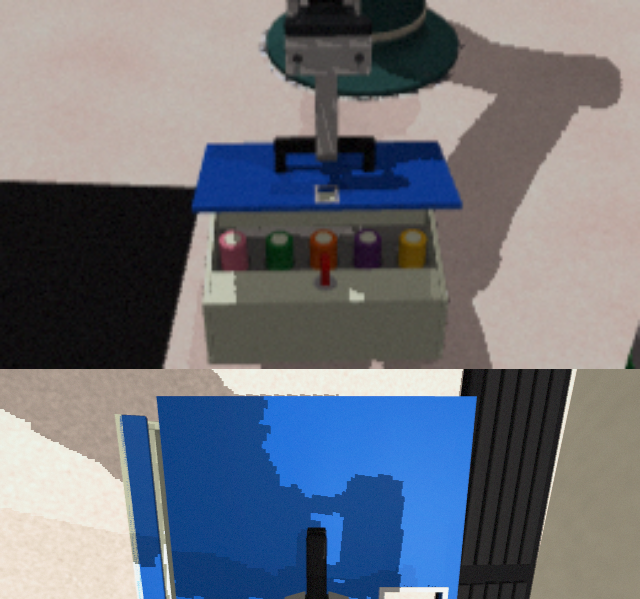

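The cover is held at the middle of its handle, tilted with the slot in line with the red wing (x≈326 px). Now the hooking, in small guarded steps.

```bash
python3 - <<'E'
from h import *
def go(q,v,th=None,tag=''):
    p,R=cov(*q); h=robot.move_linear(p,v,frame=R,threshold=th); st(tag,q,h,'err mm',((robot.get_state()['ee_pos']-p)*1e3).round(1)); return h
go((-.052,.11,17),.1)
if not go((-.056,.0845,17),.05,8,'down'):
    robot.pause(.2)
    if not go((-.0765,.0845,17),.03,8,'in'):
        go((-.0765,.0835,13),.03,12,'rot')
E
```

```text
(-0.052, 0.11, 17) False err mm [ 0.3 -0.1  0.4] op 0.0096 [ 0.5502 -0.0257  0.1337] F [-0.6  1.  -2. ] M [-0.03  0.34 -0.01] t 106.8
down (-0.056, 0.0845, 17) False err mm [ 0.1 -0.2  0.1] op 0.0097 [ 0.546  -0.0261  0.1079] F [ 0.5  0.1 -2.7] M [-0.04  0.33 -0.04] t 107.5
in (-0.0765, 0.0845, 17) False err mm [0.2 0.1 0.1] op 0.0098 [ 0.5256 -0.0273  0.1079] F [ 0.   0.3 -1.5] M [-0.07  0.33  0.  ] t 108.5
rot (-0.0765, 0.0835, 13) False err mm [ 0.1 -0.4 -0.2] op 0.0099 [ 0.527  -0.0276  0.101 ] F [-0.6 -1.4 -2.3] M [-0.1   0.24 -0.05] t 108.9
```

```bash
python3 - <<'E'
from h import *
def go(q,v,th=None,tag=''):
    p,R=cov(*q); h=robot.move_linear(p,v,frame=R,threshold=th); st(tag,q,h,'err',((robot.get_state()['ee_pos']-p)*1e3).round(1)); return h
for q in [(-.0765,.083,10),(-.0765,.083,7),(-.077,.083,4),(-.0775,.083,2),(-.078,.0825,0)]:
    if go(q,.02,10): break
C,im=snap('scene','s_rot'); x,y=proj(C,case(0,0,.1)).astype(int)
cv2.imwrite('pics/v15.png',cv2.resize(im[y-70:y+60,x-110:x+110],None,fx=3.5,fy=3.5))
E
```

```text
(-0.0765, 0.083, 10) False err [-0.1 -0.2 -0. ] op 0.0099 [ 0.5276 -0.0274  0.0964] F [-0.8 -0.2 -1.5] M [-0.09  0.14 -0.02] t 109.3
 (-0.0765, 0.083, 7) False err [-0.1 -0.2 -0.1] op 0.0099 [ 0.5282 -0.0274  0.0921] F [-0.6  0.  -2.8] M [-0.09  0.13  0.05] t 109.7
 (-0.077, 0.083, 4) False err [-0.1 -0.3 -0. ] op 0.0096 [ 0.5281 -0.0274  0.0877] F [ 0.1  0.7 -1.5] M [-0.04  0.04 -0.  ] t 110.0
 (-0.0775, 0.083, 2) False err [ 0.  -0.2 -0. ] op 0.0095 [ 0.5278 -0.0274  0.0849] F [-0.1  1.2 -2.6] M [-0.03  0.01  0.04] t 110.3
 (-0.078, 0.0825, 0) False err [ 0.  -0.2 -0. ] op 0.0097 [ 0.5273 -0.0274  0.0815] F [ 0.3 -1.  -2.2] M [-0.   -0.06  0.02] t 110.7
```

View pics/v15.png

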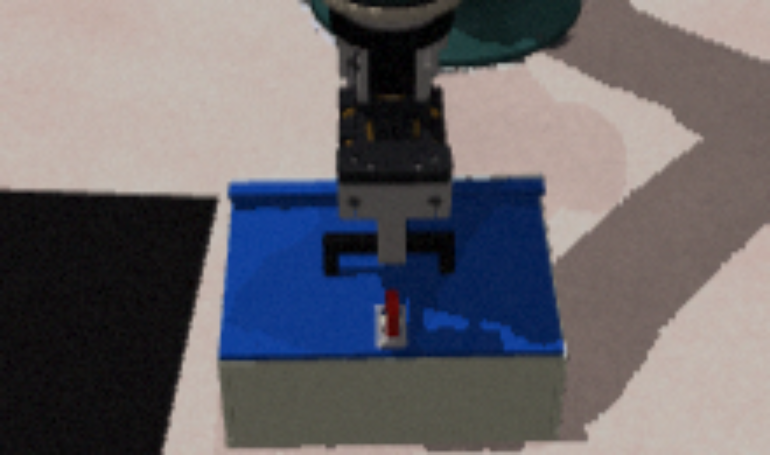

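Lip over the plain edge, the wing comes up through the slot, and the cover lies flat. I'll seat it, release and lock.

```bash
python3 - <<'E'
from h import *
p,R=cov(-.078,.0785,0); print(robot.move_linear(p,.01,threshold=5)); st('seat')
robot.gripper_to(.045); robot.move_linear(p+[0,0,.12],.2); robot.pause(.1); C0,im0=snap('wrist','w_rel')
turn(np.pi+YAW,np.pi/2+YAW-np.deg2rad(3),.0725,10)
robot.move_ptp((.48,-.03,.25),down(0)); robot.pause(.2); C,im=snap('wrist','w_fin')
h=cv2.cvtColor(im,cv2.COLOR_BGR2HSV); m=cv2.inRange(h,(0,150,80),(6,255,255)); cs,_=cv2.findContours(m,cv2.RETR_EXTERNAL,cv2.CHAIN_APPROX_NONE); c=max(cs,key=cv2.contourArea)
b=cv2.boxPoints(cv2.minAreaRect(c)); w=np.array([ray(C,q,.109)[:2] for q in b]); d=max([w[1]-w[0],w[2]-w[1]],key=np.linalg.norm); print(w.mean(0),'wing deg rel case',np.rad2deg(np.arctan2(d[1],d[0])-YAW),np.linalg.norm(d))
m=cv2.inRange(h,(100,120,40),(125,255,255)); cs,_=cv2.findContours(m,cv2.RETR_EXTERNAL,cv2.CHAIN_APPROX_NONE); c=max(cs,key=cv2.contourArea); q=cv2.approxPolyDP(c,5,True)[:,0]
Rz=lambda v:(np.array([[np.cos(YAW),np.sin(YAW)],[-np.sin(YAW),np.cos(YAW)]])@(v[:2]-O)*1e3).round(1).tolist()
print('blue corners case mm',[Rz(ray(C,k,.087)) for k in q])
cv2.imwrite('pics/v16.png',im); print(robot.get_state()['time'])
E
```

```text
True
seat op 0.0099 [ 0.5273 -0.0273  0.081 ] F [-1.6  0.4  8.2] M [0.11 0.33 0.01] t 111.0
grip op 0.0075 [ 0.5843 -0.0237  0.0727] F [-0.3 -4.8  1.1] M [-1.13 -0.22  0.06] t 115.8
turned op 0.0081 [ 0.5842 -0.0237  0.0726] F [-0.6 -6.6  1.9] M [-1.54  0.06  0.45] t 118.9
[ 0.58260994 -0.0230456 ] wing deg rel case -90.3666934661851 0.023936871389854914
blue corners case mm [[86.6, -112.6], [86.5, 110.7], [-63.0, 110.6], [-85.4, 118.2], [-84.5, -119.7], [-68.3, -113.2]]
122.05
```

View pics/v16.png

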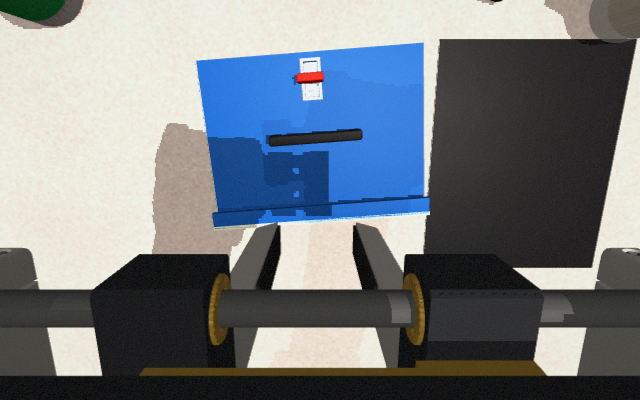

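The cover lies flat under the lip, and the wing at (310,77) is across the slot at 90°. The moment rose to 0.45 N m at the end of the turn, so it reached the stop. Handing in.

```bash
python3 - <<'E'
from rig import robot
robot.sign_off(); print(robot.get_state()['time'])
E
```

```text
the job is handed in; nothing more can be done
the job is handed in; nothing more can be done
```

The job is done and handed in at about 122 s of the 210 s. All five rods stand in their own wells, and the cover is hooked under the lip, lying flat on the case and locked by the stud.

**Final checks**
- **Rods:** the picture after placing showed all five in their wells, with their tops where a rod that is home should be. Pink looked about 2 px off, so I touched its top: it is at 76 mm, which is home. I did not touch-check the other four.
- **Cover:** its +x edge measured at 86.5 mm in the case frame against an expected 88 mm, within measuring error. The wing showed through the slot, and pressing down gave contact at the expected height.
- **Stud:** the wing measured about 90° from the case's x axis. The moment rose to about 0.45 N m at the end of the turn, so it reached its stop.
- **Mouse, spray bottle and wipes:** I kept the arm clear of them, but I did not re-measure their positions at the end.

**What disagreed or went wrong**
- **Fingertips:** the real fingertips sit about 18 mm behind the reported TCP, not 19 mm ahead of it. My first grips at green therefore closed on nothing, and the rod stayed standing. I touched the desk to measure the offset and corrected all later heights.
- **Positions:** the camera positions were off by less than 1 mm, which I also corrected.
- **Cover knocked:** the cover had been moved about 25 mm during the run. I found its new position just before picking it up.

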